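Pack the seed tins snug in the balcony rack

ROBOT

A 6-joint arm with a two-finger parallel gripper is mounted at the origin on the work surface. World frame = base frame: x ahead of the robot, y to its left, z up, the work surface at z = 0. Lengths are in mm, angles in rad, forces in N, time in s.
With the tool pointing down it reaches from about 350 to 875 mm from the base axis. Payload 4.2 kg.
Tool frame: the origin (TCP) lies between the finger pads; the fingertips stand 11 mm ahead of it and the grasp point (between the pads) lies 8 mm behind it; z points along the fingers, y is the direction in which the jaws open and shut (so a half turn about z gives the same grasp; the last joint's range is limited). The gripper opens to 85 mm and grips with 20 to 120 N. Pads are 22 mm wide; open, the fingers measure 114 mm over their backs; the gripper's body (76 mm by 85 mm) begins 54 mm behind the grasp point. The pads swing forward as they close: fully open they stand 13 mm farther back than shut.
Start: joints at [1.556, 0.385, 0.008, 0, -1.194, -0.259], TCP at [168.963, 601.707, 242.312] pointing down, gripper open.
Joint ranges: [-3.14, 3.14], [-1.21, 2.06], [-1.07, 1.41], [-3.16, 2.05], [-2.99, -0.16], [-3.1, 3.1]. Speed limits (rad/s): [2.79, 2.79, 3.14, 3.14, 3.14, 3.14].

INTERFACE

Orientations are given as a unit quaternion [x, y, z, w].
In Python, from bench import * gives the robot as it stands.
- The arm moves only by the tool servo_tool, never from a script. Its argument "rows" is a list of rows, each a list of 7 numbers: the opening, from 0 (shut) to 1 (fully open), then the shift along the tool's x, y, z in cm, then the turn, a rotation vector about the tool's x, y, z in degrees. A call has 1 to 12 rows; each row shifts and turns the commanded pose from where the row before left it, along the tool's axes as they then stand; what a row does not reach is not made up. A row lasts 1/10 s, in which the tool goes at most 50 mm and 8.59 degrees, less where a joint would pass 70% of its speed; a pose out of reach is approached as far as the arm can. A call is refused whole if a number of a shift passes 5 or a number of a turn 8.59, either way. A call with a gripper value outside its range is refused whole. The fingers move at their own pace and stop on an object; the grip force is fixed at half the most. Time passes only in rows, so rows that do not move let the fingers close. It gives the time, the measured TCP pose, the force and the opening at its end, in the units of the state.
- read_state(): the state, without advancing time (a new reading comes with each control period).
- get_image(name): name is "scene" or "side" or "wrist"; returns a dict with "image" (420x560x3 uint8, red, green, blue), "mtx" (3x3 intrinsics, pixels), "extrinsics" (4x4, takes a point from camera to world coordinates). Camera axes: x right, y up, looking along -z (the intrinsics and any distortion apply to the point x, -y, -z); pixel columns grow to the right and rows downward; lengths in mm; the calibration is good to about 2 mm. A picture is of the moment at which its call begins. There is no depth.
- job_done(): hands the job in, once; it reports no verdict.
The state is a dict: "clock": time; "joints": joint angles; "joint_vel": joint speeds; "joint_efforts": joint torques, N m; "position": TCP position; "ee_rot": TCP orientation; "contact_force": force on the tool from outside, world axes, zero at the start; "wrist_torque": the same for the moment, N m; "gripper_width": finger opening in mm.
Only numpy, scipy, OpenCV 4.12 (cv2) and the standard library are available. Lean on these libraries where they do the work, as an engineer would, in place of code of your own. Each camera call takes 0.05 s, during which the arm holds its last target. There are 200 camera calls.

TASK

Take the yellow and the blue seed tin off the leaning easel and stand them upright in the bamboo rack, between the red tin and the orange end stop, setting them down rather than dropping them. Then slide the end stop along until all three tins stand upright in a snug row against the rack's fixed wall, with no gaps, and let go. Leave the pot, mister, jar and scoop where they are.

Things in the scene. Friction and masses are not known exactly. Their poses are not given: they have to be found in the camera images.
- tin_yellow: Yellow seed tin, 22 mm thick (its x), 100 wide (its y), 90 tall (its z), about 0.14 kg. Origin: centre of its underside; z points to its lid. Leans in the easel, z tilted 24 degrees from vertical towards the robot (easel's -x). Its lower 38 mm sit in the easel's slot, between strips 6 mm thick, 24 mm apart; above, both faces are free. Comes out along its own z. The other leaning tin is about 24 mm beside it.
- tin_blue: Blue seed tin, 22 mm thick (its x), 100 wide (its y), 90 tall (its z), about 0.14 kg. Origin: centre of its underside; z points to its lid. Leans in the easel, z tilted 24 degrees from vertical towards the robot (easel's -x). Its lower 38 mm sit in the easel's slot, between strips 6 mm thick, 24 mm apart; above, both faces are free. Comes out along its own z. The other leaning tin is about 24 mm beside it.
- tin_red: Red seed tin, 22 mm thick (its x), 100 wide (its y), 90 tall (its z), about 0.14 kg. Origin: centre of its underside; z points to its lid. Stands upright in the rack, up to 10 mm from the fixed wall, its thickness along the rack's x.
- rack: Fixed bamboo rack, 236 mm (x) by 128 (y), open at -x; origin: centre of its underside. Floor 12 mm above the table. Fixed wall at the +x end, inner face at x = +106 mm, rising 80 mm above the floor. Lips 8 mm high along the long sides, 114 mm apart inside: a tin stands across the channel, its x along the rack's x, with 7 mm spare at each side.
- end_stop (a joint): Slide (m) of the end stop along the rack's +x: 0 open, 0.135 at most; starts under 0.015. Orange plate 104 mm wide, 60 high, 8 thick; outer side free to push on but for two fins 46 mm either side of the middle. Inner face 180 mm from the wall at 0, so three tins fill the space at 0.114. About 2 N friction, stays where left.
- stop_face (a point): centre of the end stop's inner face (the face that meets the tins), 30 mm above the rack floor; moves with the stop. The outer face is 8 mm further along the rack's -x.
- easel: low wooden easel fixed to the table, 130 mm (its x) by 250 mm (its y), that holds the two tins side by side, leaning 24 degrees from vertical towards its -x. Origin: centre of the underside. Nothing of it rises above 65 mm.
- pot: green glazed pot with a plant, 136 mm across, 110 mm high to the rim, on a clear turntable at the side of the table; origin under its centre. Leave alone.
- mister: chrome mister with brass head, 72 mm across, 158 mm tall; origin under its centre. Leave alone.
- jar: glass jar with aluminium cap, 76 mm across, 110 mm tall; origin under its centre. Leave alone.
- scoop: blue plastic scoop lying at the far edge, about 180 mm long, 50 mm wide, 22 mm high; origin under its blade. Leave alone.
There are look-alikes about, which are no part of the job. Of the things like the tin_yellow, leave any that is purple; of the rest the smaller one is meant.

How it is judged (in metres and radians):
On the way:
1. the yellow and the blue tin both stand upright in the rack between the wall and the stop, let go (angle between each of tin_yellow, tin_blue's own z axis and vertical below 0.06 rad and x of tin_yellow in the frame of rack between -0.075 and 0.098 m and y of tin_yellow in the frame of rack between -0.012 and 0.012 m and z of tin_yellow in the frame of rack between 0.009 and 0.0155 m and x of tin_blue in the frame of rack between -0.075 and 0.098 m and y of tin_blue in the frame of rack between -0.012 and 0.012 m and z of tin_blue in the frame of rack between 0.009 and 0.0155 m and contact force between the fingers and tin_yellow below 0.05 N and contact force between the fingers and tin_blue below 0.05 N), for 0.2 s.
At the end, for the whole second after the job is handed in: The three tins stand upright (within 0.06 rad) and at rest on the rack floor, between its lips and against each other and the fixed wall, with the end stop pushed up to the row so that no more than 3.5 mm of gap is left over the whole row (end_stop between 0.1105 and 0.1175) (angle between each of tin_yellow, tin_blue, tin_red's own z axis and vertical below 0.06 rad and x of tin_yellow in the frame of rack between 0.03 and 0.098 m and y of tin_yellow in the frame of rack between -0.012 and 0.012 m and z of tin_yellow in the frame of rack between 0.009 and 0.0155 m and linear speed of each of tin_yellow, tin_blue, tin_red below 0.01 m/s and x of tin_blue in the frame of rack between 0.03 and 0.098 m and y of tin_blue in the frame of rack between -0.012 and 0.012 m and z of tin_blue in the frame of rack between 0.009 and 0.0155 m and x of tin_red in the frame of rack between 0.03 and 0.098 m and y of tin_red in the frame of rack between -0.012 and 0.012 m and z of tin_red in the frame of rack between 0.009 and 0.0155 m and value of joint end_stop between 0.1105 and 0.1175 m); the robot touches nothing.
It fails at once if tin_yellow let go more than 12 mm above the rack floor (dropped in) (x of tin_yellow in the frame of rack between -0.12 and 0.12 m and y of tin_yellow in the frame of rack between -0.07 and 0.07 m and z of tin_yellow in the frame of rack between 0.024 and 0.3 m and contact force between the fingers and tin_yellow below 0.01 N).
It fails at once if tin_blue let go more than 12 mm above the rack floor (dropped in) (x of tin_blue in the frame of rack between -0.12 and 0.12 m and y of tin_blue in the frame of rack between -0.07 and 0.07 m and z of tin_blue in the frame of rack between 0.024 and 0.3 m and contact force between the fingers and tin_blue below 0.01 N).
It fails at once if the red tin knocked over or lifted out (angle between tin_red's own z axis and vertical above 0.6 rad or z of tin_red in the frame of rack above 0.04 m).
It fails at once if the pot, mister, jar or scoop shifted by more than 30 mm (distance of any of pot, mister, jar, scoop from where it was at the start of the episode above 0.03 m).
It also fails if it takes over 72 s, if anything falls off the work surface, if the arm or the gripper's body presses on something with over 40 N, if the wrist force passes 120 N, or if a joint passes its speed limit or range.

## Working session

There is one attempt and no reset: what is moved stays moved. The work goes in short steps, Python scripts to look and compute and a tool call to move; the robot and the scene stay as the last step left them, time stands still between calls to the robot, and variables do not carry over. Pictures are saved under pics/ and viewed, about 8 in all and at most 12, crops included, and the job is handed in when it is done.

Besides the shell and the picture viewer there is one more tool, called after "Call:" in YAML: its name, and indented under it one key for each argument. servo_tool: Moves the arm, as the interface text tells. Its arguments: {"type":"object","properties":{"rows":{"type":"array","items":{"type":"array","items":{"type":"number"}}}},"required":["rows"]}

```bash
ls; mkdir -p pics; python3 - <<'E'
from bench import *
import cv2,numpy as np,pickle
s=read_state();print(s)
D={}
for n in("scene","side","wrist"):
    d=get_image(n);D[n]=d;print(n,d.keys(),np.round(d["mtx"],1).tolist(),np.round(d["extrinsics"],3).tolist())
pickle.dump(D,open("d0.pkl","wb"))
for n in("scene","side"):
    cv2.imwrite(f"pics/{n}0.png",cv2.resize(D[n]["image"][...,::-1],(800,600),interpolation=cv2.INTER_CUBIC))
E
```

```text
pics
{'clock': 0.0, 'joints': array([ 1.55558826e+00,  3.85556853e-01,  6.62644444e-03, -5.08827350e-04,
       -1.19401154e+00, -2.58612608e-01]), 'joint_vel': array([-2.36558577e-05, -6.20057273e-04,  4.80681138e-04, -1.50162521e-04,
        9.47204416e-04,  2.78425309e-04]), 'joint_efforts': array([ 5.12920142e-04, -3.92282689e+01,  1.88399023e+01,  4.18625414e+00,
       -4.63713121e-03, -4.11778291e-07]), 'position': array([168.82628135, 601.17960609, 241.22017055]), 'ee_rot': array([ 9.90628998e-01, -1.36575919e-01, -1.04475895e-04,  1.09358504e-03]), 'contact_force': array([ 0.429114  , -0.45831326, -0.02783554]), 'wrist_torque': array([ 0.02440229, -0.0150851 ,  0.0083371 ]), 'gripper_width': 85.24025432444382}
scene dict_keys(['image', 'mtx', 'extrinsics']) [[391.1, 0.0, 277.8], [0.0, 391.1, 206.0], [0.0, 0.0, 1.0]] [[0.557, -0.666, 0.496, 1149.427], [0.831, 0.45, -0.327, -417.856], [-0.005, 0.594, 0.804, 1011.616], [0.0, 0.0, 0.0, 1.0]]
side dict_keys(['image', 'mtx', 'extrinsics']) [[472.6, 0.0, 274.2], [0.0, 472.6, 209.7], [0.0, 0.0, 1.0]] [[0.995, 0.057, -0.078, 435.235], [-0.096, 0.632, -0.769, -1258.932], [0.005, 0.773, 0.635, 1082.57], [0.0, 0.0, 0.0, 1.0]]
wrist dict_keys(['image', 'mtx', 'extrinsics']) [[355.9, 0.0, 276.7], [0.0, 355.9, 202.6], [0.0, 0.0, 1.0]] [[-0.27, 0.927, 0.26, 233.636], [-0.963, -0.261, -0.071, 583.456], [0.002, -0.27, 0.963, 373.423], [0.0, 0.0, 0.0, 1.0]]
```

View pics/scene0.png

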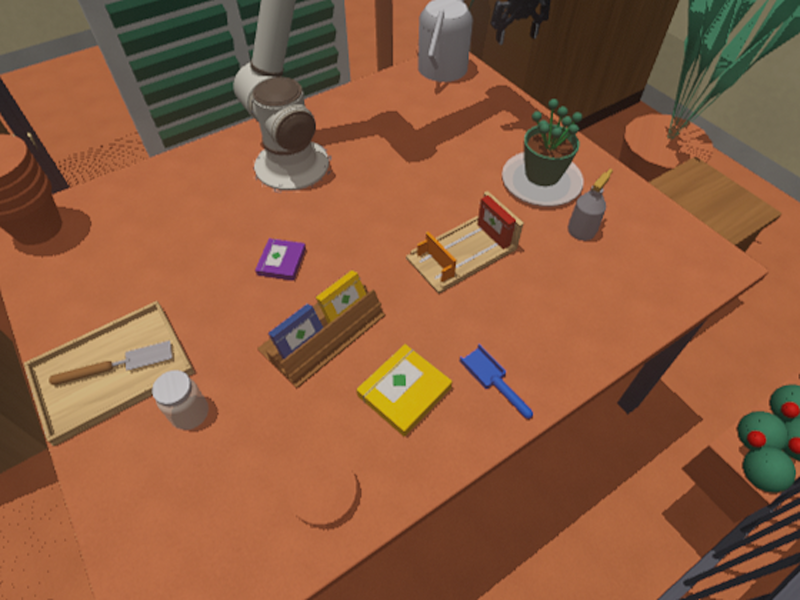

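View pics/side0.png

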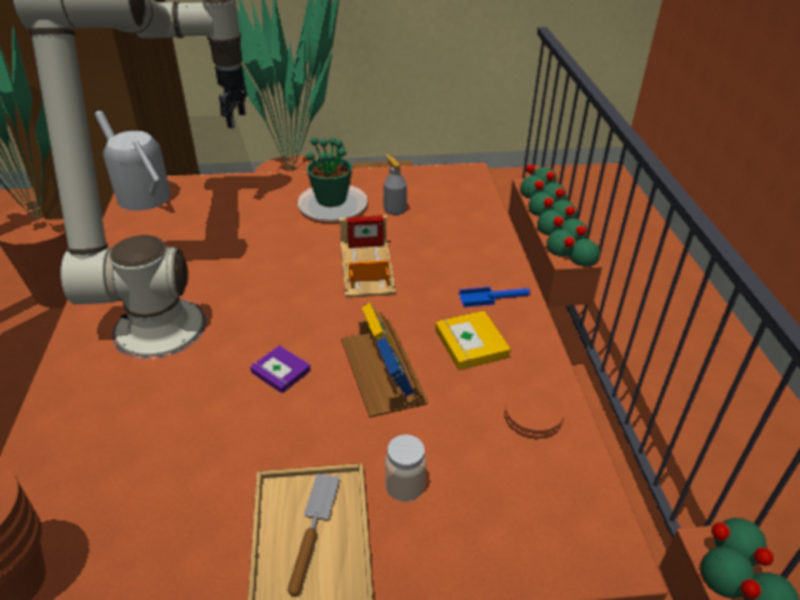

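The scene view (800x600) shows the blue tin at (298,332) and the yellow at (342,296) leaning in the easel. The rack runs from the open end at (437,272) to the wall at (505,222), with the orange stop at (437,256) and the red tin at (497,221). The purple and the large flat yellow tins are decoys. The side view agrees: rack at (367,260), easel at (385,360).

```bash
cat > h.py <<'E'
import numpy as np,cv2,pickle
def cam(d):
    E=d["extrinsics"];return d["mtx"],E[:3,:3]@np.diag([1,-1,-1]),E[:3,3]
def ray(d,p):
    K,R,t=cam(d);v=R@np.linalg.solve(K,[p[0],p[1],1.]);return t,v/np.linalg.norm(v)
def onz(d,p,z):
    t,v=ray(d,p);return t+v*(z-t[2])/v[2]
def tri(obs):
    A=np.zeros((3,3));b=np.zeros(3);L=[]
    for d,p in obs:
        t,v=ray(d,p);P=np.eye(3)-np.outer(v,v);A+=P;b+=P@t;L.append((P,t))
    x=np.linalg.solve(A,b);return x,[np.linalg.norm(P@(x-t)) for P,t in L]
def proj(d,X):
    K,R,t=cam(d);q=K@(R.T@(np.asarray(X,float)-t));return q[:2]/q[2]
HS={"yellow":((20,140,90),(35,255,255)),"blue":((105,120,50),(125,255,255)),"red":((0,170,60),(4,255,220)),"orange":((8,200,120),(18,255,255))}
def mask(d,c):
    h=cv2.cvtColor(d["image"],cv2.COLOR_RGB2HSV);return cv2.inRange(h,*map(np.array,HS[c]))
E
python3 - <<'E'
from h import *
D=pickle.load(open("d0.pkl","rb"));s=.7
S,W=D["scene"],D["side"]
for n,a,b,z in [("easel",(320,330),(383,365),30),("rackopen",(425,273),(369,294),0),("wall",(506,218),(363,222),60),("red",(497,221),(366,230),60),("pot",(545,185),(333,205),0),("yel",(342,296),(375,322),60),("blue",(298,332),(392,365),60)]:
    a=np.array(a)*s;b=np.array(b)*s
    x,e=tri([(S,a),(W,b)]);print(n,x.round(),np.round(e,1),onz(S,a,z).round(),onz(W,b,z).round())
h=[cv2.cvtColor(d["image"],cv2.COLOR_RGB2HSV) for d in(S,W)]
for n,a,b in [("yel",(325,288),(372,312)),("blue",(283,345),(388,350)),("red",(510,225),(352,235)),("or",(432,255),(369,275)),("table",(430,320),(420,280)),("bamb",(465,265),(352,270))]:
    print(n,h[0][int(a[1]*s),int(a[0]*s)],h[1][int(b[1]*s),int(b[0]*s)])
E
```

```text
easel [ 524. -200.   21.] [0.7 0.7] [ 531. -203.   30.] [ 523. -208.   30.]
rackopen [512.  82.  -1.] [1.4 1.4] [511.  83.   0.] [512.  79.   0.]
wall [516. 311.  62.] [5.6 5.6] [521. 307.  60.] [514. 323.  60.]
red [519. 280.  62.] [1. 1.] [516. 283.  60.] [519. 282.  60.]
pot [435. 530. -11.] [3.7 3.7] [446. 516.   0.] [434. 518.   0.]
yel [ 515. -134.   87.] [4.3 4.3] [ 501. -129.   60.] [515. -98.  60.]
blue [ 538. -251.   72.] [1. 1.] [ 529. -248.   60.] [ 540. -240.   60.]
yel [  9 154 182] [ 23 255 218]
blue [126  86  80] [107 196 125]
red [  6 179  80] [  2 220  72]
or [ 11 162 120] [ 14 255 107]
table [ 10 156 181] [ 10 179 179]
bamb [ 18 112 191] [ 15 255 158]
```

Rough positions: rack centre near (515, 200) with its x along world +y, easel near (527, -195). I'm moving the wrist camera over the rack.

Call:
servo_tool:
  rows:
    - [1,3.5,2.2,-0.6,0,0,0]
    - [1,3.5,2.2,-0.6,0,0,0]
    - [1,3.5,2.2,-0.6,0,0,0]
    - [1,3.5,2.2,-0.6,0,0,0]
    - [1,3.5,2.2,-0.6,0,0,0]
    - [1,3.5,2.2,-0.6,0,0,0]
    - [1,3.5,2.2,-0.6,0,0,0]
    - [1,3.5,2.2,-0.6,0,0,0]
    - [1,3.5,2.2,-0.6,0,0,0]
    - [1,3.5,2.2,-0.6,0,0,0]
    - [1,3.5,2.2,-0.6,0,0,0]
    - [1,0,0,0,0,0,0]

```text
clock: 1.35
position: [476.6, 261.6, 308.8]
ee_rot: [0.99, -0.139, 0.001, 0.0]
contact_force: [-0.7, 0.2, 0.2]
gripper_width: 85.3
```

Call:
servo_tool:
  rows:
    - [1,3.5,2.2,0,0,0,0]
    - [1,3.5,2.2,0,0,0,0]
    - [1,0,0,0,0,0,-8]
    - [1,0,0,0,0,0,-7.6]
    - [1,0,0,0,0,0,0]
    - [1,0,0,0,0,0,0]

```text
clock: 1.95
position: [529.4, 203.6, 308.0]
ee_rot: [1.0, -0.002, -0.0, 0.0]
contact_force: [0.6, -0.1, 0.7]
gripper_width: 85.6
```

```bash
python3 - <<'E'
from bench import *
from h import *
d=get_image("wrist");pickle.dump(d,open("w1.pkl","wb"));s=read_state();print(s["position"],s["ee_rot"],s["joints"])
cv2.imwrite("pics/w1.png",cv2.resize(d["image"][...,::-1],(800,600),interpolation=cv2.INTER_CUBIC))
E
```

```text
[529.3571324  203.69533801 308.14031966] [ 9.99998713e-01 -1.59402904e-03 -1.73560170e-04  5.91848606e-05] [ 6.52874711e-01  2.46956880e-01 -2.54916029e-02 -1.21878230e-04
 -1.29869530e+00  9.14766332e-01]
```

View pics/w1.png

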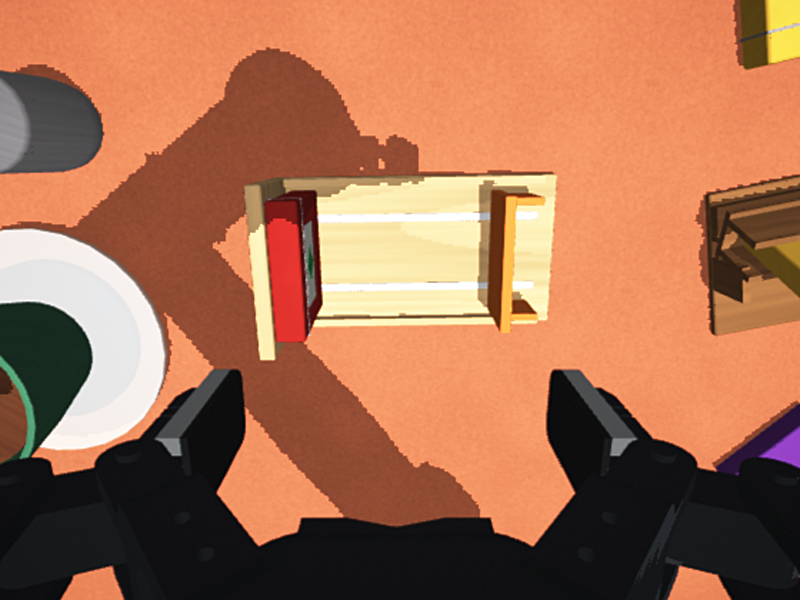

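The wrist view (800x600) shows the rack clearly. The red tin's top is at (285,270) and the wall top at (262,270). The stop's top runs from (508,195) to (505,330), and the rack's open-end corners are at (555,173) and (549,320). Next come two more wrist views, towards the easel.

Call:
servo_tool:
  rows:
    - [1,0,3.3,0,0,0,0]
    - [1,0,3.3,0,0,0,0]
    - [1,0,3.3,0,0,0,0]
    - [1,0,3.3,0,0,0,0]
    - [1,0,3.3,0,0,0,0]
    - [1,0,0,0,0,0,0]
    - [1,0,0,0,0,0,0]

```text
clock: 2.7
position: [529.3, 38.1, 308.5]
ee_rot: [1.0, -0.002, 0.0, -0.0]
contact_force: [-0.4, 0.1, -0.2]
gripper_width: 85.3
```

```bash
python3 - <<'E'
from bench import *
from h import *
d=get_image("wrist");pickle.dump(d,open("w2.pkl","wb"))
cv2.imwrite("pics/w2.png",cv2.resize(d["image"][...,::-1],(800,600),interpolation=cv2.INTER_CUBIC))
E
```

Call:
servo_tool:
  rows:
    - [1,0,3.5,0,0,0,0]
    - [1,0,3.5,0,0,0,0]
    - [1,0,3.5,0,0,0,0]
    - [1,0,3.5,0,0,0,0]
    - [1,0,3.5,0,0,0,0]
    - [1,0,3.5,0,0,0,0]
    - [1,0,3.5,0,0,0,0]
    - [1,0,0,0,0,0,0]
    - [1,0,0,0,0,0,0]

```text
clock: 3.65
position: [529.4, -206.3, 307.9]
ee_rot: [1.0, -0.001, -0.0, -0.0]
contact_force: [-0.7, 0.4, -0.3]
gripper_width: 85.6
```

```bash
python3 - <<'E'
from bench import *
from h import *
d=get_image("wrist");pickle.dump(d,open("w3.pkl","wb"));s=read_state();print(s["position"],s["ee_rot"],s["joints"])
cv2.imwrite("pics/w3.png",cv2.resize(d["image"][...,::-1],(800,600),interpolation=cv2.INTER_CUBIC))
E
```

```text
[ 529.42923298 -205.71062158  308.0779014 ] [ 9.99999888e-01 -4.23828128e-04 -1.40630968e-04 -1.55307402e-04] [-8.55550289e-02  2.48402108e-01 -2.36412318e-02 -2.96452632e-04
 -1.29905965e+00  1.65558331e+00]
```

View pics/w2.png

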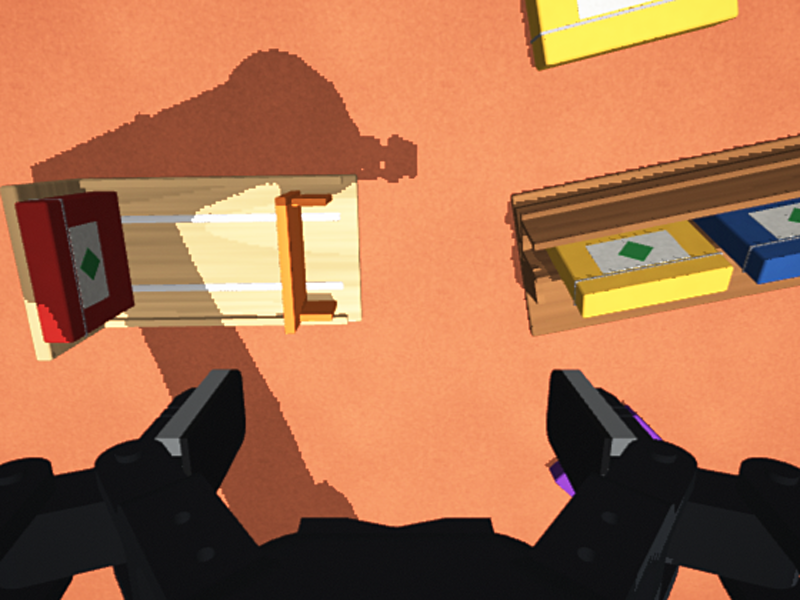

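View pics/w3.png

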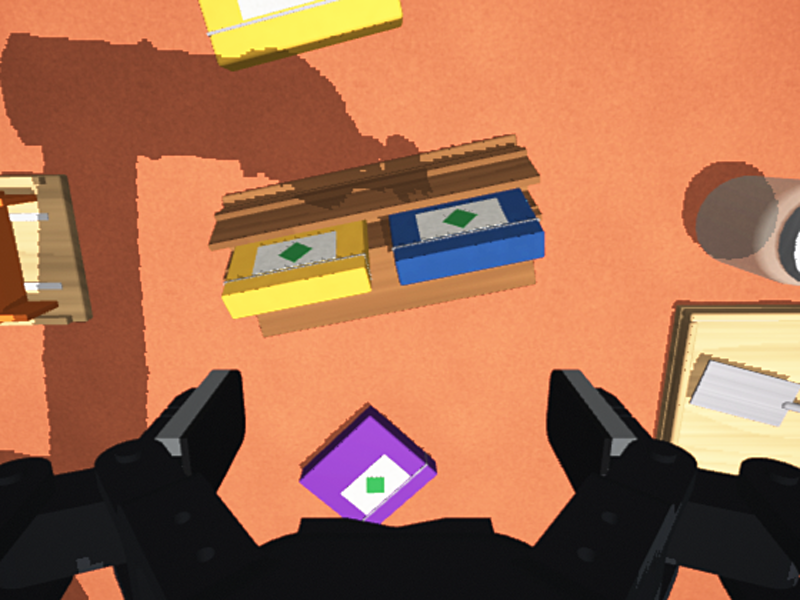

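w2 (800x600) shows the yellow lid at (585,290)–(733,290), the stop's top edge at (290,195)–(290,333) and the red lid at left. w3 shows both leaning tins from above: the yellow lid strip at (296,290) and the blue at (470,258). I'll get the corners from colour masks and triangulate.

```bash
cat >> h.py <<'E'
def quad(d,lo,hi,box):
    "4-corner outline of the biggest blob of an HSV range within box (x0,y0,x1,y1, full-res px)"
    h=cv2.cvtColor(d["image"],cv2.COLOR_RGB2HSV);m=cv2.inRange(h,np.array(lo),np.array(hi))
    k=np.zeros_like(m);x0,y0,x1,y1=box;k[y0:y1,x0:x1]=m[y0:y1,x0:x1]
    m=cv2.morphologyEx(k,cv2.MORPH_OPEN,np.ones((2,2)))
    c=max(cv2.findContours(m,cv2.RETR_EXTERNAL,cv2.CHAIN_APPROX_NONE)[0],key=cv2.contourArea)
    r=cv2.convexHull(c);q=cv2.approxPolyN(r,4,ensure_convex=True).reshape(-1,2).astype(float)
    c0=q.mean(0);return q[np.argsort(np.arctan2(*(q-c0).T[::-1]))],cv2.contourArea(r)
E
python3 - <<'E'
from h import *
w={i:pickle.load(open(f"w{i}.pkl","rb")) for i in(1,2,3)}
h={i:cv2.cvtColor(w[i]["image"],cv2.COLOR_RGB2HSV) for i in w}
def at(i,u,v):return h[i][int(v*.7),int(u*.7)].tolist()
for n,i,u,v in [("ylid",3,300,290),("yface",3,240,255),("ylid",2,660,292),("yface",2,690,240),("blid",3,470,265),("bface",3,400,235),("blid",2,790,268),("rlid",1,285,270),("rface",1,313,220),("rlid",2,45,250),("rface",2,110,220),("otop",1,508,260),("oface",1,498,260),("otop",2,285,300),("oface",2,297,260),("bamb",1,400,250),("tab",1,600,250)]:print(n,i,at(i,u,v))
E
```

```text
ylid 3 [27, 163, 254]
yface 3 [21, 192, 189]
ylid 2 [27, 164, 254]
yface 2 [20, 193, 189]
blid 3 [109, 180, 183]
bface 3 [109, 178, 99]
blid 2 [108, 182, 175]
rlid 1 [1, 203, 230]
rface 1 [1, 209, 72]
rlid 2 [1, 207, 116]
rface 2 [1, 207, 59]
otop 1 [19, 174, 254]
oface 1 [10, 209, 99]
otop 2 [19, 181, 254]
oface 2 [10, 204, 131]
bamb 1 [23, 79, 251]
tab 1 [10, 148, 245]
```

```bash
python3 - <<'E'
from h import *
np.set_printoptions(suppress=True,precision=1)
w={i:pickle.load(open(f"w{i}.pkl","rb")) for i in(1,2,3)}
def q(n,i,lo,hi,b):
    r,a=quad(w[i],lo,hi,[int(t*.7) for t in b]);print(n,i,r.round().tolist(),a);return r
Y=((24,120,215),(32,255,255));B=((104,120,135),(116,255,255));Bf=((104,100,135),(116,255,255))
y2=q("y",2,*Y,(540,240,760,340));y3=q("y",3,*Y,(200,240,385,340))
b3=q("b",3,*B,(380,180,560,300))
r1=q("r",1,(0,150,140),(4,255,255),(230,170,330,360));r2=q("r",2,(0,150,85),(4,255,255),(0,170,140,360))
o1=q("o",1,(13,140,200),(22,255,255),(480,180,522,345))
o2=q("o",2,(13,140,200),(22,255,255),(270,180,322,345))
for n,A,i,C,j in [("y",y2,2,y3,3),("r",r1,1,r2,2),("o",o1,1,o2,2)]:
    P=[]
    for a,c in zip(A,C):
        x,e=tri([(w[i],a),(w[j],c)]);P.append(x);print(n,x,e[0])
    P=np.array(P);print("  edges",np.linalg.norm(P-np.roll(P,-1,0),axis=1),"c",P.mean(0))
zl=None
for a in b3:print("b on z78..86",onz(w[3],a,78),onz(w[3],a,86))
for i,p in [(1,(555,173)),(1,(549,320)),(2,(358,176)),(2,(361,321))]:print("rack end z20",onz(w[i],((p[0]+.5)*.7-.5,(p[1]+.5)*.7-.5),20))
for i,p in [(1,(247,186)),(1,(262,360)),(1,(275,360)),(2,(3,186)),(2,(40,360)),(2,(51,359))]:print("wall top z92",onz(w[i],((p[0]+.5)*.7-.5,(p[1]+.5)*.7-.5),92))
E
```

```text
y 2 [[514.0, 187.0], [509.0, 204.0], [410.0, 223.0], [410.0, 207.0]] 1583.0
y 3 [[255.0, 188.0], [260.0, 204.0], [164.0, 224.0], [155.0, 208.0]] 1692.5
b 3 [[381.0, 162.0], [381.0, 180.0], [281.0, 200.0], [277.0, 183.0]] 1799.5
r 1 [[186.0, 154.0], [209.0, 154.0], [215.0, 240.0], [194.0, 240.0]] 1825.5
r 2 [[11.0, 143.0], [33.0, 142.0], [53.0, 240.0], [32.0, 240.0]] 2066.0
o 1 [[355.0, 139.0], [365.0, 139.0], [365.0, 224.0], [351.0, 240.0]] 1092.5
o 2 [[193.0, 145.0], [201.0, 145.0], [207.0, 234.0], [200.0, 234.0]] 611.0
y [ 519.4 -185.2  113.1] 0.10129474078682517
y [ 500.7 -189.2  104.3] 0.371552821045497
y [481.1 -93.6 105.4] 0.19338003220389807
y [500.  -89.  113.1] 0.17807651535861713
  edges [21.1 97.6 20.9 98.1] c [ 500.3 -139.3  109. ]
r [555.8 289.2 103.7] 5.421761168406173
r [556.4 267.1 105.7] 5.857711731887886
r [462.5 267.2 101.5] 0.20611374157619286
r [462.6 288.5 101.6] 0.2016811537057166
  edges [22.2 94.  21.4 93.2] c [509.3 278.  103.1]
o [558.2 124.3  74.3] 2.6906060602230797
o [558.6 115.2  78.7] 2.6552379827206094
o [469.9 111.9  90.4] 4.958126536139187
o [455.4 123.1  75.9] 3.518162790751065
  edges [ 10.1  89.5  23.4 102.8] c [510.5 118.6  79.8]
b on z78..86 [ 538.1 -312.4   78. ] [ 539.4 -310.    86. ]
b on z78..86 [ 519.3 -313.8   78. ] [ 521.  -311.5   86. ]
b on z78..86 [ 498.  -210.1   78. ] [ 500.1 -210.    86. ]
b on z78..86 [ 516.3 -205.9   78. ] [ 518.1 -205.9   86. ]
rack end z20 [576.   75.4  20. ]
rack end z20 [450.8  70.4  20. ]
rack end z20 [574.4  69.   20. ]
rack end z20 [450.5  69.2  20. ]
wall top z92 [571.7 303.9  92. ]
wall top z92 [445.2 303.2  92. ]
wall top z92 [445.2 293.6  92. ]
wall top z92 [572.3 303.1  92. ]
wall top z92 [445.7 302.5  92. ]
wall top z92 [446.4 294.2  92. ]
```

Everything fits the given sizes. The lid edges measure 21×98, the lid sits at z 104–113 and the tilt is about 23–24°. The rack is about 233×126, the red tin's top about 102. Easel yaw is about 11.5°, the rack's x axis points at about 91°, the stop's inner face is at y≈124 and the red tin's near face at y≈267. I'll orient for the yellow tin.

Call:
servo_tool:
  rows:
    - [0.6,0,0,0,0,0,7.85]
    - [0.6,0,0,0,0,0,7.85]
    - [0.6,0,0,0,0,0,7.85]
    - [0.6,0,0,0,0,0,7.85]
    - [0.6,0,0,0,0,0,7.85]
    - [0.6,0,0,0,0,0,7.85]
    - [0.6,0,0,0,0,0,7.85]
    - [0.6,0,0,0,0,0,7.85]
    - [0.6,0,0,0,0,0,7.85]
    - [0.6,0,0,0,0,0,7.85]
    - [0.6,0,0,0,0,0,0]
    - [0.6,0,0,0,0,0,0]

```text
clock: 4.9
position: [529.3, -205.5, 308.4]
ee_rot: [0.775, -0.632, 0.0, -0.0]
contact_force: [-0.1, 0.8, 0.2]
gripper_width: 51.0
```

Call:
servo_tool:
  rows:
    - [0.6,0,0,0,8,0,0]
    - [0.6,0,0,0,8,0,0]
    - [0.6,0,0,0,8,0,0]
    - [0.6,0,0,0,0,0,0]
    - [0.6,0,0,0,0,0,0]

```text
clock: 5.4
position: [528.8, -206.7, 309.1]
ee_rot: [0.758, -0.619, 0.132, -0.161]
contact_force: [0.8, 0.3, 0.8]
gripper_width: 51.2
```

```bash
cat >> h.py <<'E'
from scipy.spatial.transform import Rotation as Ro
th,a=np.radians(11.5),np.radians(24)
tz=np.array([-np.sin(a)*np.cos(th),-np.sin(a)*np.sin(th),np.cos(a)])
ex=np.array([-np.sin(th),np.cos(th),0])          # easel y
RE=np.column_stack([-ex,np.cross(-tz,-ex),-tz])  # tool in easel
LY=np.array([500.3,-139.3,109.]);LB=np.array([524.5,-255.9,109.])
ry=np.radians(91.06-90)
RR=np.column_stack([[np.cos(ry),np.sin(ry),0],[np.sin(ry),-np.cos(ry),0],[0,0,-1]]) # tool in rack
RO=np.array([511.,187.,0]);RX=np.array([-np.sin(ry),np.cos(ry),0])
def go(pos,R):
    from bench import read_state
    s=read_state();C=Ro.from_quat(s["ee_rot"])
    print("at",s["position"].round(1),"dtool cm",(C.inv().apply(pos-s["position"])/10).round(2),"turn deg",np.degrees((C.inv()*Ro.from_matrix(R)).as_rotvec()).round(2),"F",s["contact_force"].round(1),"w",round(s["gripper_width"],1),"t",round(s["clock"],2))
E
python3 -c "
from h import *
go(LY+72*tz,RE)"
```

```text
at [ 528.8 -206.7  309.1] dtool cm [-7.19  9.46 10.48] turn deg [-0.   -0.07  0.02] F [0.8 0.3 0.8] w 51.2 t 5.4
```

Call:
servo_tool:
  rows:
    - [0.6,-1.8,2.4,1.5,0,0,0]
    - [0.6,-1.8,2.4,1.5,0,0,0]
    - [0.6,-1.8,2.4,1.5,0,0,0]
    - [0.6,-1.8,2.3,1.5,0,0,0]
    - [0.6,0,0,1.5,0,0,0]
    - [0.6,0,0,1.5,0,0,0]
    - [0.6,0,0,1.5,0,0,0]
    - [0.6,0,0,0,0,0,0]
    - [0.6,0,0,0,0,0,0]

```text
clock: 6.3
position: [472.4, -144.5, 173.7]
ee_rot: [0.758, -0.619, 0.131, -0.16]
contact_force: [-0.3, -0.2, 0.1]
gripper_width: 51.1
```

```bash
python3 - <<'E'
from bench import *
from h import *
go(LY-28*tz,RE)
d=get_image("wrist");pickle.dump(d,open("w4.pkl","wb"))
cv2.imwrite("pics/w4.png",cv2.resize(d["image"][...,::-1],(800,600),interpolation=cv2.INTER_CUBIC))
E
```

```text
at [ 472.4 -144.5  173.7] dtool cm [0.04 0.03 9.87] turn deg [ 0.07 -0.02  0.03] F [-0.3 -0.2  0.1] w 51.1 t 6.3
```

View pics/w4.png

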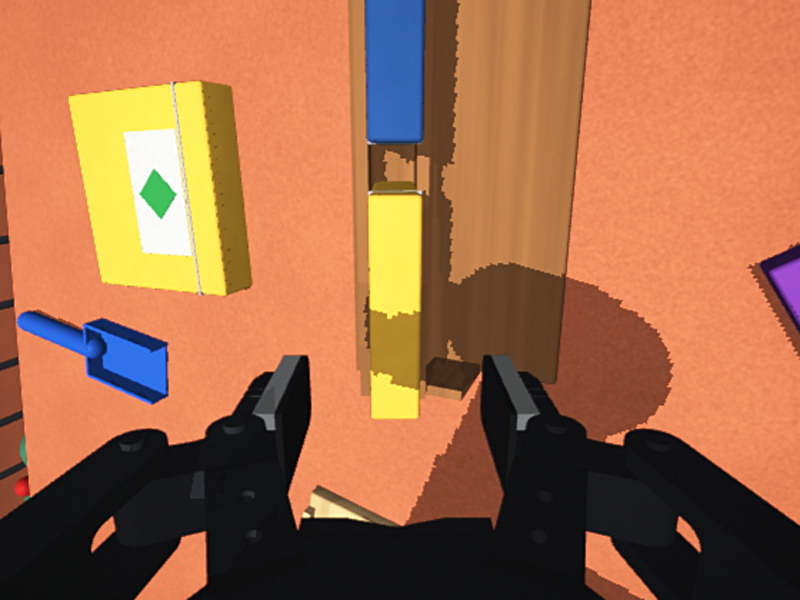

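w4 shows the yellow lid, (370–422, 192–418), straight between the jaws and parallel to them. I'll check its centring along the width by casting the lid ends onto the lid plane.

```bash
python3 - <<'E'
from h import *
d=pickle.load(open("w4.pkl","rb"))
for p in [(395,192),(395,418),(370,300),(421,300),(395,142)]:
    t,v=ray(d,((p[0]+.5)*.7-.5,(p[1]+.5)*.7-.5));X=t+v*((LY-t)@tz)/(v@tz);print(p,(RE.T@(X-LY)).round(1))
E
```

```text
(395, 192) [50.2  0.1 -0. ]
(395, 418) [-49.3   0.1  -0. ]
(370, 300) [  5.7 -10.3  -0. ]
(421, 300) [ 5.7 10.9 -0. ]
(395, 142) [69.1  0.1  0. ]
```

Call:
servo_tool:
  rows:
    - [0.6,0,0,2,0,0,0]
    - [0.6,0,0,2,0,0,0]
    - [0.6,0,0,2,0,0,0]
    - [0.6,0,0,2,0,0,0]
    - [0.6,0,0,1.8,0,0,0]
    - [0.6,0,0,0,0,0,0]
    - [0.6,0,0,0,0,0,0]

```text
clock: 7.05
position: [511.1, -137.0, 84.9]
ee_rot: [0.757, -0.619, 0.132, -0.161]
contact_force: [-0.0, 0.2, -0.8]
gripper_width: 51.0
```

Centring is within 0.5 mm, and the blue tin's edge confirms its centre. Grip, then draw out along the tool's -z.

Call:
servo_tool:
  rows:
    - [0,0,0,0,0,0,0]
    - [0,0,0,0,0,0,0]
    - [0,0,0,0,0,0,0]
    - [0,0,0,0,0,0,0]
    - [0,0,0,0,0,0,0]
    - [0,0,0,0,0,0,0]

```text
clock: 7.65
position: [511.6, -137.1, 85.9]
ee_rot: [0.757, -0.619, 0.133, -0.162]
contact_force: [-1.9, 0.8, 6.8]
gripper_width: 21.5
```

Call:
servo_tool:
  rows:
    - [0,0,0,-0.8,0,0,0]
    - [0,0,0,-1.2,0,0,0]
    - [0,0,0,-1.5,0,0,0]
    - [0,0,0,-1.5,0,0,0]
    - [0,0,0,-1.5,0,0,0]
    - [0,0,0,-2,0,0,0]
    - [0,0,0,-2,0,0,0]
    - [0,0,0,-2,0,0,0]
    - [0,0,0,-2,0,0,0]
    - [0,0,0,0,0,0,0]

```text
clock: 8.65
position: [451.9, -148.9, 219.1]
ee_rot: [0.757, -0.619, 0.133, -0.162]
contact_force: [-0.3, -0.2, -1.8]
gripper_width: 21.2
```

```bash
python3 -c "
from h import *
go(RO+43*RX+[0,0,200],RR)"
```

```text
at [ 451.9 -148.9  219.1] dtool cm [-36.   -11.28   7.11] turn deg [-20.09 -16.85 -78.39] F [-0.3 -0.2 -1.8] w 21.2 t 8.65
```

Call:
servo_tool:
  rows:
    - [0,0,0,-1,-8,0,0]
    - [0,0,0,-1,-8,0,0]
    - [0,0,0,-1,-8,0,0]
    - [0,0,0,0,0,0,0]
    - [0,0,0,0,0,0,-8]
    - [0,0,0,0,0,0,-8]
    - [0,0,0,0,0,0,-8]
    - [0,0,0,0,0,0,-8]
    - [0,0,0,0,0,0,-8]
    - [0,0,0,0,0,0,-8]
    - [0,0,0,0,0,0,-8]
    - [0,0,0,0,0,0,-8]

```text
clock: 9.85
position: [443.3, -150.1, 243.7]
ee_rot: [0.992, -0.125, -0.001, -0.001]
contact_force: [-0.2, 0.6, -0.6]
gripper_width: 21.0
```

Call:
servo_tool:
  rows:
    - [0,0,0,0,0,0,-8]
    - [0,0,0,0,0,0,-7.6]
    - [0,0,0,0,0,0,0]
    - [0,0,0,0,0,0,0]

```text
clock: 10.25
position: [443.9, -150.2, 244.4]
ee_rot: [1.0, 0.007, -0.001, -0.0]
contact_force: [1.0, 0.2, -1.5]
gripper_width: 21.4
```

```bash
python3 -c "
from h import *
go(RO+43*RX+[0,0,200],RR)"
```

```text
at [ 443.9 -150.2  244.4] dtool cm [  7.19 -37.91   4.46] turn deg [-0.04  0.07 -0.23] F [ 1.   0.2 -1.5] w 21.4 t 10.25
```

Call:
servo_tool:
  rows:
    - [0,0.6,-2,0,0,0,-0.23]
    - [0,0.7,-3.5,0.4,0,0,0]
    - [0,0.7,-4,0.5,0,0,0]
    - [0,0.7,-4,0.5,0,0,0]
    - [0,0.7,-4,0.5,0,0,0]
    - [0,0.7,-4,0.5,0,0,0]
    - [0,0.7,-4,0.5,0,0,0]
    - [0,0.7,-4,0.5,0,0,0]
    - [0,0.7,-4,0.5,0,0,0]
    - [0,0.7,-3.1,0.4,0,0,0]
    - [0,0.3,-1.3,0.2,0,0,0]
    - [0,0,0,0,0,0,0]

```text
clock: 11.45
position: [508.4, 231.4, 199.2]
ee_rot: [1.0, 0.011, -0.001, 0.0]
contact_force: [-0.0, -0.6, -1.8]
gripper_width: 21.9
```

```bash
python3 - <<'E'
from bench import *
from h import *
go(RO+43*RX+[0,0,76],RR)
D={n:get_image(n) for n in("scene","side","wrist")};pickle.dump(D,open("d1.pkl","wb"))
c=lambda d,x,y,W,H,k:cv2.resize(d["image"][y:y+H,x:x+W,::-1],None,fx=k,fy=k,interpolation=cv2.INTER_CUBIC)
a=c(D["wrist"],0,0,560,420,.952)
b=c(D["side"],190,60,130,200,2)
cc=c(D["scene"],260,90,130,150,2)
im=np.zeros((400,793,3),np.uint8);im[:,:533]=cv2.resize(a,(533,400));im[:400,533:793]=b
cv2.imwrite("pics/p1.png",im)
E
```

```text
at [508.4 231.4 199.2] dtool cm [ 0.19  0.13 12.32] turn deg [0.04 0.08 0.2 ] F [-0.  -0.6 -1.8] w 21.9 t 11.45
```

View pics/p1.png

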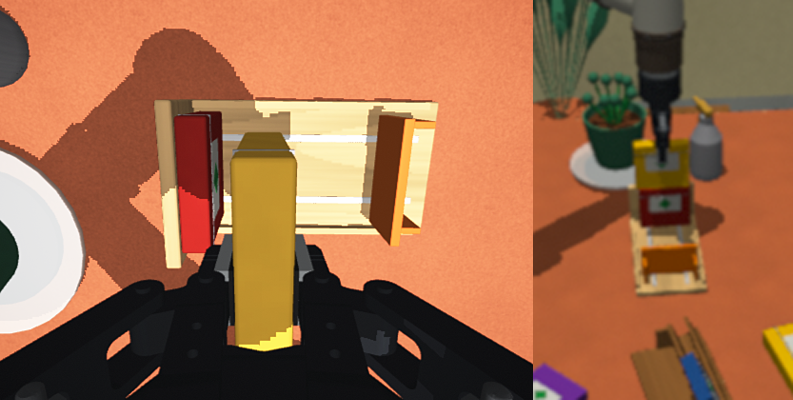

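The tin hangs level and straight over the rack: lid at (263,250) in the wrist view, horizontal top in the side crop. I'll recheck the rack's centre line from this nearer view.

```bash
python3 - <<'E'
from h import *
D=pickle.load(open("d1.pkl","rb"));d=D["wrist"];k=560/533
for n,p,z in [("end +x",(437,102),20),("end -x",(421,235),20),("wall out +x",(156,100),92),("wall out -x",(168,268),92),("wall in -x",(181,267),92),("stop top in",(409,118),72),("stop top in -x",(390,244),72),("red lid in",(214,112),102),("red lid in",(211,252),102),("lid far end",(263,152),227)]:
    print(n,onz(d,np.array(p)*k,z).round(1))
# far lid end in tool frame; rows of lid side edges
E
```

```text
end +x [575.   76.8  20. ]
end -x [447.6  72.3  20. ]
wall out +x [572.4 304.6  92. ]
wall out -x [445.2 303.5  92. ]
wall in -x [446.3 293.2  92. ]
stop top in [563.1 121.7  72. ]
stop top in -x [460.4 123.4  72. ]
red lid in [565.7 263.7 102. ]
red lid in [464.5 267.8 102. ]
lid far end [559.3 231.1 227. ]
```

Call:
servo_tool:
  rows:
    - [0,0.1,0,1.5,0,0,0]
    - [0,0,0,2,0,0,0]
    - [0,0,0,2,0,0,0]
    - [0,0,0,2,0,0,0]
    - [0,0,0,1.5,0,0,0]
    - [0,0,0,1,0,0,0]
    - [0,0,0,1,0,0,0]
    - [0,0,0,0.5,0,0,0]
    - [0,0,0,0,0,0,0]
    - [0,0,0,0,0,0,0]

```text
clock: 12.6
position: [510.0, 230.4, 85.8]
ee_rot: [1.0, 0.011, 0.0, -0.0]
contact_force: [0.7, 1.1, -1.4]
gripper_width: 21.2
```

Call:
servo_tool:
  rows:
    - [0,0,0,0.3,0,0,0]
    - [0,0,0,0.2,0,0,0]
    - [0,0,0,0.2,0,0,0]
    - [0,0,0,0,0,0,0]

```text
clock: 13.0
position: [509.5, 230.1, 78.1]
ee_rot: [1.0, 0.011, -0.0, 0.0]
contact_force: [0.4, -0.0, -2.3]
gripper_width: 21.8
```

Call:
servo_tool:
  rows:
    - [0,0,0,0.1,0,0,0]
    - [0,0,0,0.1,0,0,0]
    - [0,0,0,0,0,0,0]

```text
clock: 13.3
position: [509.7, 230.4, 77.6]
ee_rot: [1.0, 0.011, 0.0, 0.0]
contact_force: [-3.8, -0.9, 6.0]
gripper_width: 21.1
```

Call:
servo_tool:
  rows:
    - [0,0,0,0.1,0,0,0]
    - [0,0,0,0,0,0,0]

```text
clock: 13.5
position: [509.7, 230.4, 77.6]
ee_rot: [1.0, 0.011, 0.0, 0.0]
contact_force: [-5.6, -1.0, 12.0]
gripper_width: 21.4
```

Contact at about the expected height, on the floor rather than the lip. I'll ease off, open partly and rise.

Call:
servo_tool:
  rows:
    - [0,0,0,-0.1,0,0,0]
    - [0.3,0,0,0,0,0,0]
    - [0.38,0,0,0,0,0,0]
    - [0.38,0,0,0,0,0,0]
    - [0.38,0,0,0,0,0,0]

```text
clock: 14.0
position: [509.7, 230.2, 76.1]
ee_rot: [1.0, 0.011, -0.0, 0.0]
contact_force: [-0.4, 0.3, 0.7]
gripper_width: 32.6
```

Call:
servo_tool:
  rows:
    - [0.38,0,0,-0.5,0,0,0]
    - [0.38,0,0,-1,0,0,0]
    - [0.38,0,0,-2,0,0,0]
    - [0.38,0,0,-3,0,0,0]
    - [0.38,0,0,-3,0,0,0]
    - [0.38,0,0,-3,0,0,0]
    - [0.38,0,0,-1,0,0,0]
    - [0.38,0,0,0,0,0,0]

```text
clock: 14.8
position: [510.3, 230.8, 213.6]
ee_rot: [1.0, 0.011, 0.002, -0.002]
contact_force: [-0.5, 0.5, -0.2]
gripper_width: 32.4
```

```bash
python3 - <<'E'
from bench import *
from h import *
go(LB+72*tz,RE)
D={n:get_image(n) for n in("side","wrist")};pickle.dump(D,open("d2.pkl","wb"))
c=lambda d,x,y,W,H,k:cv2.resize(d["image"][y:y+H,x:x+W,::-1],None,fx=k,fy=k,interpolation=cv2.INTER_CUBIC)
im=np.zeros((400,793,3),np.uint8);im[:,:533]=cv2.resize(D["wrist"]["image"][...,::-1],(533,400));im[:400,533:793]=c(D["side"],190,60,130,200,2)
cv2.imwrite("pics/p2.png",im)
E
```

```text
at [510.3 230.8 213.6] dtool cm [-2.54 49.22  3.73] turn deg [19.68 16.62 78.49] F [-0.5  0.5 -0.2] w 32.4 t 14.8
```

View pics/p2.png

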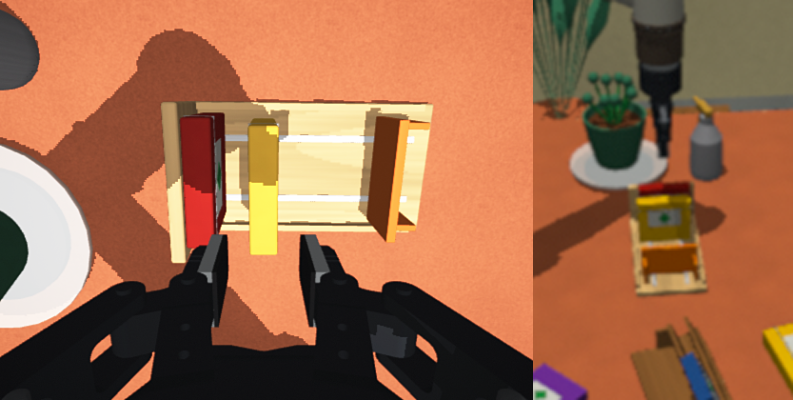

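Yellow stands upright, lid at (263,190), with clear space up to the stop at (385,180). Now the blue tin.

Call:
servo_tool:
  rows:
    - [0.6,-0.2,2.5,0,0,0,0]
    - [0.6,-0.2,4.3,0,0,0,0]
    - [0.6,-0.2,4.4,0,0,0,0]
    - [0.6,-0.2,4.4,0,0,0,0]
    - [0.6,-0.2,4.4,0,0,0,0]
    - [0.6,-0.2,4.4,0,0,0,0]
    - [0.6,-0.2,4.4,0,0,0,0]
    - [0.6,-0.2,4.4,0,0,0,0]
    - [0.6,-0.2,4.4,0,0,0,0]
    - [0.6,-0.2,4.4,0,0,0,0]
    - [0.6,-0.2,4.3,0,0,0,0]
    - [0.6,-0.2,2.9,0,0,0,0]

```text
clock: 16.1
position: [495.0, -264.4, 209.1]
ee_rot: [1.0, 0.01, -0.002, -0.001]
contact_force: [-0.1, -0.2, -0.2]
gripper_width: 51.4
```

Call:
servo_tool:
  rows:
    - [0.6,0,0,0,0,0,7.98]
    - [0.6,0,0,0,0,0,7.98]
    - [0.6,0,0,0,0,0,7.98]
    - [0.6,0,0,0,0,0,7.98]
    - [0.6,0,0,0,0,0,7.98]
    - [0.6,0,0,0,0,0,7.98]
    - [0.6,0,0,0,0,0,7.98]
    - [0.6,0,0,0,0,0,7.98]
    - [0.6,0,0,0,0,0,7.98]
    - [0.6,0,0,0,0,0,7.98]
    - [0.6,0,0,0,0,0,0]

```text
clock: 17.2
position: [495.5, -261.9, 209.3]
ee_rot: [0.774, -0.633, -0.002, 0.001]
contact_force: [0.3, -0.8, -0.4]
gripper_width: 51.3
```

Call:
servo_tool:
  rows:
    - [0.6,0,0,0,8,0,0]
    - [0.6,0,0,0,8,0,0]
    - [0.6,0,0,0,8,0,0]
    - [0.6,0,0,0,0,0,0]
    - [0.6,0,0,0,0,0,0]

```text
clock: 17.7
position: [495.8, -262.7, 211.0]
ee_rot: [0.758, -0.619, 0.131, -0.16]
contact_force: [0.8, 0.4, 0.3]
gripper_width: 51.1
```

```bash
python3 - <<'E'
from bench import *
from h import *
go(LB+72*tz,RE)
d=get_image("wrist");pickle.dump(d,open("w5.pkl","wb"))
r,a=quad(d,(104,100,100),(116,255,255),(200,0,350,330));print(r.tolist(),a)
for p in r:
    t,v=ray(d,p);X=t+v*((LB-t)@tz)/(v@tz);print((RE.T@(X-LB)).round(1))
E
```

```text
at [ 495.8 -262.7  211. ] dtool cm [-0.1   1.45  3.32] turn deg [ 0.14 -0.04  0.01] F [0.8 0.4 0.3] w 51.1 t 17.7
[[282.0, 134.0], [316.0, 134.0], [309.0, 270.0], [282.0, 270.0]] 4138.0
[ 48.9 -10.2   0. ]
[48.9 12.2  0. ]
[-49.2  10.    0. ]
[-49.2  -9.7   0. ]
```

Blue's lid is centred within 1 mm. Approach and grip.

Call:
servo_tool:
  rows:
    - [0.6,0,0.7,1,0,0,0]
    - [0.6,-0.1,0.7,1,0,0,0]
    - [0.6,0,0.1,1.3,0,0,0]
    - [0.6,0,0,2,0,0,0]
    - [0.6,0,0,2,0,0,0]
    - [0.6,0,0,2,0,0,0]
    - [0.6,0,0,2,0,0,0]
    - [0.6,0,0,1.7,0,0,0]
    - [0.6,0,0,0,0,0,0]
    - [0.6,0,0,0,0,0,0]

```text
clock: 18.75
position: [534.4, -253.2, 85.4]
ee_rot: [0.758, -0.619, 0.131, -0.16]
contact_force: [-0.2, 0.1, 0.1]
gripper_width: 51.2
```

Call:
servo_tool:
  rows:
    - [0,0,0,0,0,0,0]
    - [0,0,0,0,0,0,0]
    - [0,0,0,0,0,0,0]
    - [0,0,0,0,0,0,0]
    - [0,0,0,0,0,0,0]
    - [0,0,0,0,0,0,0]

```text
clock: 19.35
position: [534.7, -253.6, 87.6]
ee_rot: [0.757, -0.619, 0.132, -0.161]
contact_force: [-2.5, 0.1, 5.8]
gripper_width: 21.4
```

Call:
servo_tool:
  rows:
    - [0,0,0,-0.8,0,0,0]
    - [0,0,0,-1.2,0,0,0]
    - [0,0,0,-1.5,0,0,0]
    - [0,0,0,-1.5,0,0,0]
    - [0,0,0,-1.5,0,0,0]
    - [0,0,0,-2,0,0,0]
    - [0,0,0,-2,0,0,0]
    - [0,0,0,-2,0,0,0]
    - [0,0,0,-2,0,0,0]
    - [0,0,0,0,0,0,0]

```text
clock: 20.35
position: [476.2, -265.9, 222.4]
ee_rot: [0.757, -0.619, 0.134, -0.161]
contact_force: [0.5, -0.1, -0.6]
gripper_width: 21.4
```

Call:
servo_tool:
  rows:
    - [0,0,0,-1,-8,0,0]
    - [0,0,0,-1,-8,0,0]
    - [0,0,0,-1,-8,0,0]
    - [0,0,0,0,0,0,0]
    - [0,0,0,0,0,0,-8]
    - [0,0,0,0,0,0,-8]
    - [0,0,0,0,0,0,-8]
    - [0,0,0,0,0,0,-8]
    - [0,0,0,0,0,0,-8]
    - [0,0,0,0,0,0,-8]
    - [0,0,0,0,0,0,-8]
    - [0,0,0,0,0,0,-8]

```text
clock: 21.55
position: [467.6, -266.4, 246.3]
ee_rot: [0.992, -0.124, -0.0, -0.001]
contact_force: [-0.2, -0.1, -2.0]
gripper_width: 21.3
```

Call:
servo_tool:
  rows:
    - [0,0,0,0,0,0,-8]
    - [0,0,0,0,0,0,-7.6]
    - [0,0,0,0,0,0,0]
    - [0,0,0,0,0,0,0]

```text
clock: 21.95
position: [468.0, -266.6, 246.9]
ee_rot: [1.0, 0.007, -0.0, -0.001]
contact_force: [-0.4, -0.5, -1.8]
gripper_width: 21.1
```

```bash
python3 -c "
from h import *
go(RO+[-.5,0,0]-4*RX+[0,0,200],RR)"
```

```text
at [ 468.  -266.6  246.9] dtool cm [  4.93 -44.89   4.74] turn deg [-0.06  0.02 -0.21] F [-0.4 -0.5 -1.8] w 21.1 t 21.95
```

Call:
servo_tool:
  rows:
    - [0,0.3,-2.5,0,0,0,-0.21]
    - [0,0.4,-3.8,0.4,0,0,0]
    - [0,0.5,-4.3,0.5,0,0,0]
    - [0,0.5,-4.3,0.5,0,0,0]
    - [0,0.5,-4.3,0.5,0,0,0]
    - [0,0.5,-4.3,0.5,0,0,0]
    - [0,0.5,-4.3,0.5,0,0,0]
    - [0,0.5,-4.3,0.5,0,0,0]
    - [0,0.5,-4.3,0.5,0,0,0]
    - [0,0.4,-4,0.5,0,0,0]
    - [0,0.3,-3,0.3,0,0,0]
    - [0,0,-1.5,0,0,0,0]

```text
clock: 23.15
position: [507.7, 185.4, 199.6]
ee_rot: [1.0, 0.011, -0.0, -0.0]
contact_force: [-0.4, -0.6, -1.1]
gripper_width: 21.4
```

Call:
servo_tool:
  rows:
    - [0,0,0,0,0,0,0]
    - [0,0,0,0,0,0,0]

```text
clock: 23.35
position: [507.6, 182.8, 200.4]
ee_rot: [1.0, 0.01, -0.0, 0.0]
contact_force: [0.1, -0.9, -1.1]
gripper_width: 21.2
```

```bash
python3 - <<'E'
from bench import *
from h import *
go(RO+[-.5,0,0]-4*RX+[0,0,78],RR)
D={n:get_image(n) for n in("side","wrist")};pickle.dump(D,open("d3.pkl","wb"))
c=lambda d,x,y,W,H,k:cv2.resize(d["image"][y:y+H,x:x+W,::-1],None,fx=k,fy=k,interpolation=cv2.INTER_CUBIC)
im=np.zeros((400,793,3),np.uint8);im[:,:533]=cv2.resize(D["wrist"]["image"][...,::-1],(533,400));im[:400,533:793]=c(D["side"],190,60,130,200,2)
cv2.imwrite("pics/p3.png",im)
r,a=quad(D["wrist"],(24,100,150),(33,255,255),(120,60,240,300));print(r.tolist(),a,[onz(D["wrist"],p,102).round(1).tolist() for p in r])
E
```

```text
at [507.6 182.8 200.4] dtool cm [ 0.31 -0.02 12.24] turn deg [0.01 0.04 0.14] F [ 0.1 -0.9 -1.1] w 21.2 t 23.35
[[189.0, 197.0], [222.0, 211.0], [225.0, 271.0], [195.0, 271.0]] 1948.0 [[512.9, 241.7, 102.0], [503.6, 219.8, 102.0], [459.0, 218.6, 102.0], [458.5, 240.0, 102.0]]
```

View pics/p3.png

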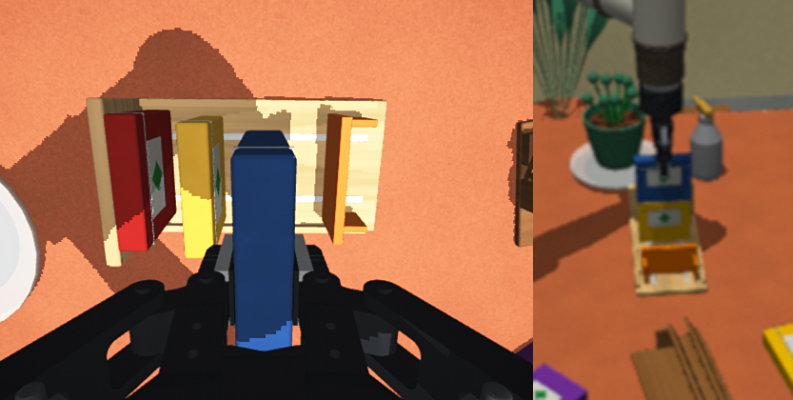

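The blue tin hangs level, lid at (263,250). Yellow's near face is at y≈219, a 25 mm gap to blue, and the stop is clear. Lower and set down.

Call:
servo_tool:
  rows:
    - [0,0.2,0,1.5,0,0,0]
    - [0,0,0,2,0,0,0]
    - [0,0,0,2,0,0,0]
    - [0,0,0,2,0,0,0]
    - [0,0,0,1.5,0,0,0]
    - [0,0,0,1,0,0,0]
    - [0,0,0,1,0,0,0]
    - [0,0,0,0.5,0,0,0]
    - [0,0,0,0,0,0,0]
    - [0,0,0,0,0,0,0]

```text
clock: 24.45
position: [510.3, 183.4, 86.1]
ee_rot: [1.0, 0.011, 0.0, -0.0]
contact_force: [-0.1, 0.2, -0.8]
gripper_width: 21.2
```

Call:
servo_tool:
  rows:
    - [0,0,0,0.3,0,0,0]
    - [0,0,0,0.1,0,0,0]
    - [0,0,0,0.1,0,0,0]
    - [0,0,0,0.1,0,0,0]
    - [0,0,0,0,0,0,0]

```text
clock: 24.95
position: [509.9, 183.3, 79.5]
ee_rot: [1.0, 0.011, -0.0, 0.0]
contact_force: [-0.6, -0.1, -2.3]
gripper_width: 21.2
```

Call:
servo_tool:
  rows:
    - [0,0,0,0.1,0,0,0]
    - [0,0,0,0.1,0,0,0]
    - [0,0,0,0,0,0,0]

```text
clock: 25.25
position: [509.9, 183.3, 79.4]
ee_rot: [1.0, 0.011, 0.0, 0.0]
contact_force: [-5.1, -2.2, 8.5]
gripper_width: 21.4
```

Call:
servo_tool:
  rows:
    - [0,0,0,0.1,0,0,0]
    - [0,0,0,0,0,0,0]

```text
clock: 25.45
position: [509.9, 183.3, 79.4]
ee_rot: [1.0, 0.011, 0.0, 0.0]
contact_force: [-7.0, -1.0, 15.0]
gripper_width: 21.3
```

Blue is touching the floor. Release and rise, then go behind the stop.

Call:
servo_tool:
  rows:
    - [0,0,0,-0.1,0,0,0]
    - [0.3,0,0,0,0,0,0]
    - [0.38,0,0,0,0,0,0]
    - [0.38,0,0,0,0,0,0]
    - [0.38,0,0,0,0,0,0]

```text
clock: 25.95
position: [510.0, 183.2, 77.3]
ee_rot: [1.0, 0.011, -0.0, 0.0]
contact_force: [0.0, -0.1, 0.4]
gripper_width: 32.3
```

Call:
servo_tool:
  rows:
    - [0.38,0,0,-0.5,0,0,0]
    - [0.38,0,0,-1,0,0,0]
    - [0.38,0,0,-2,0,0,0]
    - [0.38,0,0,-3,0,0,0]
    - [0.38,0,0,-3,0,0,0]
    - [0.38,0,0,-2,0,0,0]
    - [0,0,0,0,0,0,0]
    - [0,0,0,0,0,0,0]

```text
clock: 26.75
position: [509.8, 183.3, 193.1]
ee_rot: [1.0, 0.011, 0.0, -0.001]
contact_force: [0.2, 0.3, -0.4]
gripper_width: 4.1
```

```bash
python3 - <<'E'
from bench import *
from h import *
R3=(Ro.from_matrix(RR)*Ro.from_rotvec([np.radians(32),0,0])).as_matrix()
go(RO-132*RX+[0,0,200],R3)
D={n:get_image(n) for n in("side","wrist")};pickle.dump(D,open("d4.pkl","wb"))
c=lambda d,x,y,W,H,k:cv2.resize(d["image"][y:y+H,x:x+W,::-1],None,fx=k,fy=k,interpolation=cv2.INTER_CUBIC)
im=np.zeros((400,793,3),np.uint8);im[:,:533]=cv2.resize(D["wrist"]["image"][...,::-1],(533,400));im[:400,533:793]=c(D["side"],190,60,130,200,2)
cv2.imwrite("pics/p4.png",im)
E
```

```text
at [509.8 183.3 193.1] dtool cm [ 0.09 12.83 -0.7 ] turn deg [3.194e+01 1.000e-02 1.900e-01] F [ 0.2  0.3 -0.4] w 4.1 t 26.75
```

View pics/p4.png

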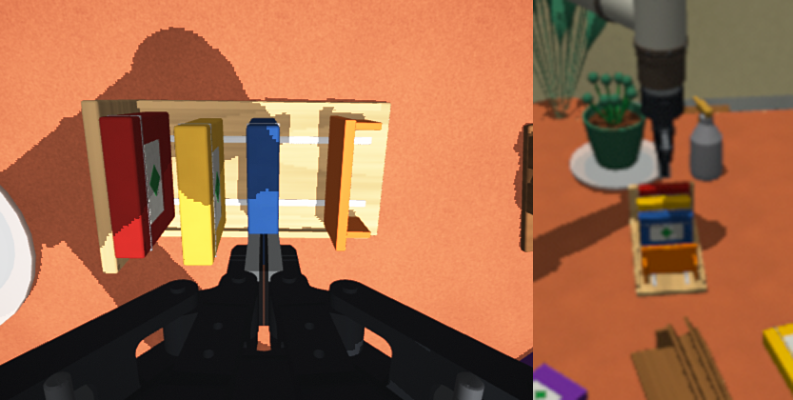

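All three stand upright and separated: red (130,190), yellow (195,195), blue (262,180), stop (340,185). I'll go behind the stop, tilt 32° and lower.

Call:
servo_tool:
  rows:
    - [0,0.1,2.8,0,0,0,0.19]
    - [0,0,3,0,0,0,0]
    - [0,0,3,0,0,0,0]
    - [0,0,2.5,0,0,0,0]
    - [0,0,1.5,0,0,0,0]
    - [0,0,0,0,8,0,0]
    - [0,0,0,0,8,0,0]
    - [0,0,0,0,8,0,0]
    - [0,0,0,0,8,0,0]
    - [0,0,0,0,0,0,0]
    - [0,0,0,0,0,0,0]

```text
clock: 27.95
position: [513.5, 54.3, 191.6]
ee_rot: [0.962, 0.008, -0.003, -0.275]
contact_force: [-0.2, 0.1, -0.1]
gripper_width: 0.0
```

```bash
python3 - <<'E'
from h import *
R3=(Ro.from_matrix(RR)*Ro.from_rotvec([np.radians(32),0,0])).as_matrix()
go(RO-132*RX+[0,0,50],R3)
print((R3.T@RX).round(3))
E
```

```text
at [513.5  54.3 191.6] dtool cm [ 0.03  7.42 12.06] turn deg [ 0.12  0.04 -0.15] F [-0.2  0.1 -0.1] w 0.0 t 27.95
[ 0.    -0.848  0.53 ]
```

Call:
servo_tool:
  rows:
    - [0,0,1.06,1.72,0,0,0]
    - [0,0,1.06,1.72,0,0,0]
    - [0,0,1.06,1.72,0,0,0]
    - [0,0,1.06,1.72,0,0,0]
    - [0,0,1.06,1.72,0,0,0]
    - [0,0,1.06,1.72,0,0,0]
    - [0,0,1.06,1.72,0,0,0]
    - [0,0,0,0,0,0,0]
    - [0,0,0,0,0,0,0]

```text
clock: 28.85
position: [513.2, 57.2, 51.4]
ee_rot: [0.961, 0.01, -0.003, -0.275]
contact_force: [0.5, 0.4, 0.6]
gripper_width: 0.1
```

Call:
servo_tool:
  rows:
    - [0,0,-0.85,0.53,0,0,0]
    - [0,0,-0.85,0.53,0,0,0]
    - [0,0,-0.85,0.53,0,0,0]
    - [0,0,-0.42,0.26,0,0,0]
    - [0,0,-0.42,0.26,0,0,0]
    - [0,0,-0.42,0.26,0,0,0]
    - [0,0,-0.42,0.26,0,0,0]
    - [0,0,0,0,0,0,0]

```text
clock: 29.65
position: [512.4, 106.3, 51.3]
ee_rot: [0.961, 0.009, -0.003, -0.276]
contact_force: [-0.0, -0.2, -0.1]
gripper_width: -0.1
```

```bash
python3 - <<'E'
from bench import *
from h import *
s=read_state();print(s["position"],s["contact_force"],s["joints"].round(2))
D={n:get_image(n) for n in("side","scene")};pickle.dump(D,open("d5.pkl","wb"))
c=lambda d,x,y,W,H,k:cv2.resize(d["image"][y:y+H,x:x+W,::-1],None,fx=k,fy=k,interpolation=cv2.INTER_CUBIC)
cv2.imwrite("pics/p5.png",np.hstack([c(D["side"],200,130,130,130,3),c(D["scene"],260,110,130,130,3)]))
E
```

```text
[512.42941815 106.34072248  51.28082347] [-0.01866778 -0.21981257 -0.12810081] [ 0.14  0.49 -0.25 -0.74 -0.9   1.94]
```

View pics/p5.png

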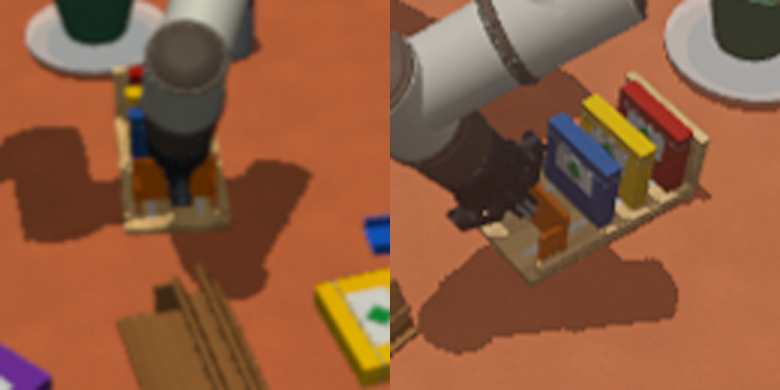

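p5 shows the fingers just behind the stop's middle, between the fins, with the gripper body clear of the tins. All tins are upright. Push slowly along the rack.

Call:
servo_tool:
  rows:
    - [0,0,-0.42,0.26,0,0,0]
    - [0,0,-0.42,0.26,0,0,0]
    - [0,0,-0.42,0.26,0,0,0]
    - [0,0,-0.42,0.26,0,0,0]
    - [0,0,-0.42,0.26,0,0,0]
    - [0,0,-0.42,0.26,0,0,0]
    - [0,0,-0.42,0.26,0,0,0]
    - [0,0,-0.42,0.26,0,0,0]

```text
clock: 30.55
position: [511.9, 145.9, 51.4]
ee_rot: [0.961, 0.009, -0.002, -0.276]
contact_force: [1.5, -1.7, -1.3]
gripper_width: 0.2
```

Call:
servo_tool:
  rows:
    - [0,0,-0.34,0.21,0,0,0]
    - [0,0,-0.34,0.21,0,0,0]
    - [0,0,-0.34,0.21,0,0,0]
    - [0,0,-0.34,0.21,0,0,0]
    - [0,0,-0.34,0.21,0,0,0]
    - [0,0,-0.34,0.21,0,0,0]
    - [0,0,-0.34,0.21,0,0,0]
    - [0,0,-0.34,0.21,0,0,0]

```text
clock: 31.35
position: [511.2, 177.8, 51.6]
ee_rot: [0.961, 0.009, -0.002, -0.276]
contact_force: [1.2, -3.4, -1.6]
gripper_width: 0.5
```

```bash
python3 - <<'E'
from bench import *
from h import *
s=read_state();print(s["position"],s["contact_force"])
D={n:get_image(n) for n in("side","scene")};pickle.dump(D,open("d6.pkl","wb"))
c=lambda d,x,y,W,H,k:cv2.resize(d["image"][y:y+H,x:x+W,::-1],None,fx=k,fy=k,interpolation=cv2.INTER_CUBIC)
cv2.imwrite("pics/p6.png",c(D["scene"],280,110,110,100,5))
E
```

```text
[511.23105343 177.75104587  51.59340173] [ 1.17832724 -3.38116915 -1.59853361]
```

View pics/p6.png

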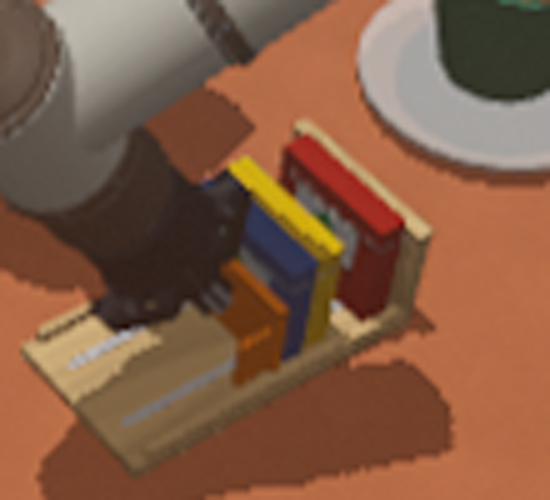

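p6 shows blue against yellow, both upright and sliding ahead of the stop, with about 25 mm to red. Continue.

Call:
servo_tool:
  rows:
    - [0,0,-0.34,0.21,0,0,0]
    - [0,0,-0.34,0.21,0,0,0]
    - [0,0,-0.34,0.21,0,0,0]
    - [0,0,-0.34,0.21,0,0,0]
    - [0,0,-0.34,0.21,0,0,0]
    - [0,0,-0.25,0.16,0,0,0]
    - [0,0,0,0,0,0,0]

```text
clock: 32.15
position: [510.7, 200.5, 51.8]
ee_rot: [0.961, 0.009, -0.003, -0.276]
contact_force: [1.2, -2.9, -1.1]
gripper_width: 0.3
```

Call:
servo_tool:
  rows:
    - [0,0,-0.17,0.11,0,0,0]
    - [0,0,-0.17,0.11,0,0,0]
    - [0,0,0,0,0,0,0]

```text
clock: 32.45
position: [510.6, 204.3, 51.7]
ee_rot: [0.961, 0.009, -0.003, -0.276]
contact_force: [1.2, -4.3, -0.4]
gripper_width: -0.0
```

Call:
servo_tool:
  rows:
    - [0,0,-0.17,0.11,0,0,0]
    - [0,0,-0.17,0.11,0,0,0]
    - [0,0,0,0,0,0,0]

```text
clock: 32.75
position: [510.6, 207.8, 51.7]
ee_rot: [0.961, 0.009, -0.002, -0.275]
contact_force: [1.6, -5.8, 1.2]
gripper_width: 0.1
```

Call:
servo_tool:
  rows:
    - [0,0,-0.17,0.11,0,0,0]
    - [0,0,0,0,0,0,0]

```text
clock: 32.95
position: [510.6, 208.1, 51.7]
ee_rot: [0.962, 0.009, -0.002, -0.274]
contact_force: [1.0, -12.2, 4.8]
gripper_width: -0.3
```

Call:
servo_tool:
  rows:
    - [0,0,-0.17,0.11,0,0,0]
    - [0,0,0,0,0,0,0]

```text
clock: 33.15
position: [510.7, 208.3, 51.7]
ee_rot: [0.962, 0.01, -0.002, -0.273]
contact_force: [0.3, -19.8, 7.5]
gripper_width: -0.2
```

Call:
servo_tool:
  rows:
    - [0,0,-0.08,0.05,0,0,0]
    - [0,0,0,0,0,0,0]

```text
clock: 33.35
position: [510.6, 208.4, 51.7]
ee_rot: [0.962, 0.01, -0.002, -0.273]
contact_force: [-0.6, -22.3, 8.7]
gripper_width: 0.1
```

The force rises sharply at y≈208, so the row is up against the wall. Back off along the rack, rise and look.

Call:
servo_tool:
  rows:
    - [0,0,0.42,-0.26,0,0,0]
    - [0,0,0.85,-0.53,0,0,0]
    - [0,0,1.7,-1.06,0,0,0]
    - [0,0,1.7,-1.06,0,0,0]
    - [0,0,1.7,-1.06,0,0,0]
    - [0,0,-1.06,-1.72,0,0,0]
    - [0,0,-1.6,-2.5,0,0,0]
    - [0,0,-1.6,-2.5,0,0,0]
    - [0,0,-1.6,-2.5,0,0,0]
    - [0,0,-1.6,-2.5,0,0,0]
    - [0,0,-1.6,-2.5,0,0,0]
    - [0,0,0,0,0,0,0]

```text
clock: 34.55
position: [513.3, 141.0, 224.9]
ee_rot: [0.961, 0.011, 0.001, -0.277]
contact_force: [0.8, -0.0, -0.0]
gripper_width: -0.4
```

Call:
servo_tool:
  rows:
    - [0,0,0,0,-8,0,0]
    - [0,0,0,0,-8,0,0]
    - [0,0,0,0,-8,0,0]
    - [0,0,0,0,-8,0,0]
    - [0,0,0,0,0,0,0]
    - [0,0,0,0,0,0,0]

```text
clock: 35.15
position: [510.6, 140.8, 218.8]
ee_rot: [1.0, 0.01, -0.002, -0.001]
contact_force: [-0.3, 0.3, -0.2]
gripper_width: 0.2
```

```bash
python3 - <<'E'
from bench import *
from h import *
s=read_state();print(s["position"],s["contact_force"])
D={n:get_image(n) for n in("wrist","scene")};pickle.dump(D,open("d7.pkl","wb"))
c=lambda d,x,y,W,H,k:cv2.resize(d["image"][y:y+H,x:x+W,::-1],None,fx=k,fy=k,interpolation=cv2.INTER_CUBIC)
im=np.zeros((400,793,3),np.uint8);im[:,:533]=cv2.resize(D["wrist"]["image"][...,::-1],(533,400));im[:,533:793]=c(D["scene"],310,110,65,100,4)
cv2.imwrite("pics/p7.png",im)
E
```

```text
[510.58799584 140.80129004 218.83371614] [-0.34548185  0.25570218 -0.23239831]
```

The picture budget is spent, so I'll check by numbers: lid and stop-top extents along the centre line in the wrist view.

```bash
python3 - <<'E'
from h import *
np.set_printoptions(suppress=True,precision=1)
d=pickle.load(open("d7.pkl","rb"))["wrist"]
h=cv2.cvtColor(d["image"],cv2.COLOR_RGB2HSV)
col=lambda p:"red" if (p[0]<5 or p[0]>175) and p[1]>150 else "yel" if 20<p[0]<34 and p[1]>140 else "blu" if 103<p[0]<118 and p[1]>90 else "org" if 8<=p[0]<=20 and p[1]>=170 else "-"
for xw in (480,510,540):
    out=[]
    for yw in np.arange(210,306,.5):
        u=proj(d,(xw,yw,102));c=col(h[int(round(u[1])),int(round(u[0]))]) if 0<=u[0]<559 and 0<=u[1]<419 else "out"
        if not out or out[-1][0]!=c: out.append([c,yw,yw])
        out[-1][2]=yw
    print("z102",xw,[o for o in out if o[2]-o[1]>=1])
    out=[]
    for yw in np.arange(200,240,.5):
        u=proj(d,(xw,yw,72));p=h[int(round(u[1])),int(round(u[0]))];c=col(p)+("+" if p[2]>180 else "")
        if not out or out[-1][0]!=c: out.append([c,yw,yw])
        out[-1][2]=yw
    print("z72",xw,[o for o in out if o[2]-o[1]>=1])
for n,lo,hi in[("yel",(20,140,80),(34,255,255)),("blu",(103,90,60),(118,255,255))]:
    r,a=quad(d,lo,hi,(0,60,330,330));print(n,a,[onz(d,p,102).round(1).tolist() for p in r])
E
```

```text
z102 480 [['org', np.float64(210.0), np.float64(218.5)], ['blu', np.float64(219.5), np.float64(221.5)], ['-', np.float64(222.0), np.float64(223.0)], ['blu', np.float64(223.5), np.float64(249.0)], ['yel', np.float64(250.5), np.float64(267.5)], ['org', np.float64(268.0), np.float64(269.0)], ['org', np.float64(270.5), np.float64(271.5)], ['red', np.float64(272.0), np.float64(292.0)], ['-', np.float64(292.5), np.float64(305.5)]]
z72 480 [['org', np.float64(200.0), np.float64(219.5)], ['org+', np.float64(220.0), np.float64(228.0)], ['-', np.float64(228.5), np.float64(232.5)], ['blu', np.float64(233.0), np.float64(239.5)]]
z102 510 [['org', np.float64(210.0), np.float64(219.0)], ['-', np.float64(219.5), np.float64(223.0)], ['blu', np.float64(223.5), np.float64(249.0)], ['org', np.float64(252.5), np.float64(255.5)], ['yel', np.float64(256.0), np.float64(258.5)], ['org', np.float64(262.0), np.float64(263.0)], ['yel', np.float64(265.0), np.float64(266.5)], ['org', np.float64(267.0), np.float64(268.0)], ['yel', np.float64(268.5), np.float64(271.0)], ['red', np.float64(272.0), np.float64(292.5)
[... 468 characters left out ...]
.float64(262.5)], ['yel', np.float64(263.5), np.float64(271.0)], ['org', np.float64(271.5), np.float64(272.5)], ['red', np.float64(273.0), np.float64(293.0)], ['-', np.float64(293.5), np.float64(305.5)]]
z72 540 [['-+', np.float64(200.0), np.float64(207.0)], ['org', np.float64(207.5), np.float64(221.0)], ['org+', np.float64(221.5), np.float64(228.0)], ['blu', np.float64(230.0), np.float64(232.0)], ['-', np.float64(232.5), np.float64(233.5)], ['blu', np.float64(234.0), np.float64(239.5)]]
yel 5439.0 [[556.9, 271.5, 102.0], [563.0, 234.6, 102.0], [459.2, 249.3, 102.0], [458.7, 269.9, 102.0]]
blu 4449.0 [[558.7, 249.3, 102.0], [559.1, 228.1, 102.0], [459.8, 217.2, 102.0], [459.2, 248.5, 102.0]]
```

The row measures: stop inner face 228, blue 228–249, yellow 249–271.5, red 272–293, wall ≈294. That is 66 mm with no gap, and the lids are 99 mm wide and centred within ~1.5 mm. Handing in.

```bash
python3 -c "
from bench import *
print(read_state()['clock'],job_done())"
```

```text
the job is handed in; nothing more can be done
35.25 None
```

I stood the yellow and blue tins upright in the rack between the red tin and the end stop. Then I slid the stop up until all three were tight against the fixed wall, let go and backed off. The job was handed in at 35 s.

- **Setting down:** each tin was lowered until it touched the rack floor, then released. Pictures taken after each release showed it standing upright.
- **The push:** the force climbed to about 22 N while the tool stopped moving, so the row was against the wall. After backing off it read about zero.
- **Row, world y in mm, wrist camera:** these come to about 66 mm for three tins, with no visible gap:

| Part | Position |
|---|---|
| Stop inner face | 228 |
| Blue tin | 228–249 |
| Yellow tin | 249–271.5 |
| Red tin | 272–293 |
| Wall | about 294 |

- **Centring:** the yellow and blue lids were within about 1.5 mm of the channel's centre line.

**Not checked:**
- The last picture was refused because the 12-picture limit was reached. The final row was therefore checked from pixel measurements only, which match upright lids at the expected height.
- I did not measure the pot, mister, jar and scoop again at the end; the arm never went near them.
- Both tins touched the floor about 1.5–2 mm higher on the tool than predicted, which I put down to small grip offset and calibration error.

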